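# Thread the washer and the bushing onto the clamp bolt

## Robot

A 6-joint arm with a two-finger parallel gripper is mounted at the origin on a cart in front of the work surface, level with it; the furniture and walls round the work are solid. World frame = base frame: x ahead of the robot, y to its left, z up, the work surface at z = 0. Lengths are in mm, angles in rad, forces in N, time in s.
With the tool pointing down it reaches from about 350 to 875 mm from the base axis. Payload 4.2 kg.
Tool frame: the origin (TCP) lies midway between the tips of the shut fingers; the grasp point (between the pads) lies 19 mm behind it; x points along the fingers, y is the direction in which the jaws open and shut, and the axes are right-handed (so a half turn about x gives the same grasp; the last joint's range is limited). The gripper opens to 85 mm and grips with 20 to 120 N. Pads are 22 mm wide; open, the fingers measure 114 mm over their backs; the gripper's body (76 mm by 85 mm) begins 54 mm behind the grasp point. The pads swing forward as they close: fully open they stand 13 mm farther back than shut.
Start: joints at [1.585, 0.385, 0.008, 0, -1.194, -0.259], TCP at [151.445, 606.353, 231.312] pointing down, gripper open.
Joint ranges: [-3.14, 3.14], [-1.21, 2.06], [-1.07, 1.41], [-3.16, 2.05], [-2.99, -0.16], [-3.1, 3.1]. Speed limits (rad/s): [2.79, 2.79, 3.14, 3.14, 3.14, 3.14].

## Interface

Orientations are given as a unit quaternion [x, y, z, w].
In Python, from bench import readout, imaging, arm gives the robot as it stands.
- The arm moves only by the tool arm_command, never from a script. Its argument "increments" is a list of rows, each a list of 3 entries, a list of its own where there are three numbers: the turn, a rotation vector about the world's x, y, z in degrees, then the shift along the world's x, y, z in mm, then the closure, from 0 (fully open) to 1 (shut). In form: [[[ax, ay, az], [tx, ty, tz], fingers], ...]. A call has exactly 5 rows; each row is the pose to reach, as a shift and turn from the pose measured when the call began; what a row does not reach only later rows make up. A row lasts 1/10 s, in which the tool goes at most 50 mm and 8.59 degrees, less where a joint would pass 70% of its speed; a pose out of reach is approached as far as the arm can. A call with a gripper value outside its range is refused whole. The fingers move at their own pace and stop on an object; the grip force is fixed at half the most. Time passes only in rows, so rows that repeat a pose let the fingers close, or fill a call up. It gives the time, the measured TCP pose, the force and the opening at its end, in the units of the state.
- readout.read_state(): the state, without advancing time (a new reading comes with each control period).
- imaging.get_image(name): name is "scene" or "top" or "wrist"; returns (picture, depth): 420x560x3 uint8, blue, green, red; 420x560 float32, mm along the optical axis (not along the pixel's ray), 0 where there is no reading.
- imaging.camera_info(name): a dict with "vfov" (degrees; the focal length in pixels is half the picture's height over the tangent of half this angle, whatever the lens; pixels are square), "cx", "cy" (the principal point, pixels), "eye" and "rotation" of the camera in the world; the wrist camera has in their place "T_tool_cam" (4x4, takes a point from camera to tool coordinates, whose origin is the TCP and whose axes are the tool frame's). Camera axes: x right, y down, z forward; pixel columns grow to the right and rows downward; lengths in mm; the calibration is good to about 2 mm. A picture is of the moment at which its call begins: read the wrist's pose just before it. camera_info takes no time and is no camera call.
- arm.job_done(): hands the job in, once; it reports no verdict.
The state is a dict: "clock": time; "joints": joint angles; "joint_vel": joint speeds; "joint_efforts": joint torques, N m; "position": TCP position; "ee_rot": TCP orientation; "contact_force": force on the tool from outside, world axes, zero at the start; "wrist_torque": the same for the moment, N m; "gripper_width": finger opening in mm.
Only numpy, scipy, OpenCV 4.12 (cv2) and the standard library are available. Lean on these libraries where they do the work, as an engineer would, in place of code of your own. Each camera call takes 0.05 s, during which the arm holds its last target. There are 200 camera calls.

## Task

The clamp base on the lab bench has an upright bolt that already carries its spacer. Thread the wide washer onto the bolt so that it lies flat on the spacer, then the flanged bushing, flange down, so that it stands on the washer. Leave the narrow washer where it lies.

Things in the scene. Friction and masses are not known exactly. Their poses are not given: they have to be found in the camera images.
- clamp_base: Clamp base, fixed to the worktop. Dark round steel foot, 84 mm across and 10 mm high, with an upright 20 mm thick threaded steel bolt in its centre, and a plain round spacer tube (56 mm outside, 26 mm high, its top 36 mm above the worktop) already on the bolt. The bolt rises to 88 mm above the worktop; its top 18 mm tapers to a blunt nose 8 mm across. Origin: on the bolt's axis, at the worktop; z up.
- wide_washer: The wide washer: flat steel ring lying loose on the worktop, 62 mm outside, 36 mm hole, 10 mm thick, about 0.14 kg. Origin: centre of its underside; z up along its axis.
- bushing: The flanged bushing: short steel tube standing loose on the worktop, flange down. Tube 48 mm outside with a 36 mm hole right through, 34 mm high in all; the flange at its foot is 60 mm across and 6 mm thick. About 0.15 kg. Origin: centre of its underside; z up along its axis.
- narrow_washer: The narrow washer, not needed: flat steel ring lying loose on the worktop, 44 mm outside, 28 mm hole, 8 mm thick. Origin: centre of its underside; z up. The two washers and the bushing lie apart on three places in any order, two to the left of the clamp base and one to its right as the robot sees it.
Not all that is in view belongs to the job. Leave any yellow look-alike of the bushing alone.

How it is judged (in metres and radians):
On the way:
1. the wide washer is on the bolt and lies flat on the spacer (horizontal distance between wide_washer and clamp_base below 0.015 m and z of wide_washer in the frame of clamp_base between 0.031 and 0.041 m and angle between wide_washer's own z axis and vertical below 0.17 rad), for 0.2 s.
At the end, for the whole second after the job is handed in: The wide washer lies on the bolt, its underside within 5 mm of the spacer's top, and the bushing stands flange down on the washer, its underside 41.5 to 52 mm above the worktop; both within 15 mm of the bolt's axis, within about 10 degrees of level and at rest (all of step 1 and horizontal distance between bushing and clamp_base below 0.015 m and z of bushing in the frame of clamp_base between 0.0415 and 0.052 m and angle between bushing's own z axis and vertical below 0.17 rad and linear speed of each of wide_washer, bushing below 0.02 m/s); the robot touches nothing.
It fails at once if the narrow washer is shifted by more than 40 mm (distance of narrow_washer from where it was at the start of the episode above 0.04 m).
It also fails if it takes over 50 s, if anything falls off the work surface, if the arm or the gripper's body presses on something with over 40 N, if the wrist force passes 120 N, or if a joint passes its speed limit or range.

## Working session

There is one attempt and no reset: what is moved stays moved. The work goes in short steps, Python scripts to look and compute and a tool call to move; the robot and the scene stay as the last step left them, time stands still between calls to the robot, and variables do not carry over. Pictures are saved under pics/ and viewed, about 8 in all and at most 12, crops included, and the job is handed in when it is done.

Besides the shell and the picture viewer there is one more tool, called after "Call:" in YAML: its name, and indented under it one key for each argument. arm_command: Moves the arm, as the interface text tells. Its arguments: {"type":"object","properties":{"increments":{"type":"array","items":{"type":"array"}}},"required":["increments"]}

```bash
mkdir -p pics; ls; cat > h.py <<'E'
import numpy as np, cv2
from bench import readout, imaging, arm
from scipy.spatial.transform import Rotation as R
def cam(name,st=None):
    c=imaging.camera_info(name)
    f=210/np.tan(np.radians(c["vfov"])/2)
    if "T_tool_cam" in c:
        T=np.array(c["T_tool_cam"]);Rt=R.from_quat(st["ee_rot"]).as_matrix()
        return f,c["cx"],c["cy"],np.array(st["position"])+Rt@T[:3,3],Rt@T[:3,:3]
    return f,c["cx"],c["cy"],np.array(c["eye"]),np.array(c["rotation"])
def grab(name):
    st=readout.read_state();im,d=imaging.get_image(name)
    return im,d,cam(name,st)
def cloud(d,c):
    f,cx,cy,e,Rm=c
    v,u=np.mgrid[:d.shape[0],:d.shape[1]]
    p=np.stack([(u-cx)/f*d,(v-cy)/f*d,d],-1)
    P=p@Rm.T+e; P[d==0]=np.nan
    return P
def ray(u,v,z,c):
    f,cx,cy,e,Rm=c
    r=Rm@np.array([(u-cx)/f,(v-cy)/f,1]); return e+r*(z-e[2])/r[2]
E
python3 - <<'E'
from h import *
s=readout.read_state();print(s)
for n in("scene","top","wrist"):
    c=imaging.camera_info(n);print(n,c)
a,d,c=grab("top");b,d2,c2=grab("scene")
cv2.imwrite("pics/top.png",a);cv2.imwrite("pics/scene.png",b)
np.savez("t.npz",a=a,d=d,b=b,d2=d2)
E
```

```text
pics
{'clock': 0.0, 'joints': array([ 1.58456226e+00,  3.85539979e-01,  6.65377559e-03, -5.23101188e-04,
       -1.19397351e+00, -2.58593635e-01]), 'joint_vel': array([ 0.00012122,  0.00113447,  0.00141481,  0.00044145, -0.0022142 ,
        0.00028423]), 'joint_efforts': array([-6.47007892e-05, -3.92288375e+01,  1.88399649e+01,  4.18636143e+00,
       -4.68625833e-03, -2.36393305e-06]), 'position': array([151.33015229, 605.81614944, 230.23893487]), 'ee_rot': array([-0.70173535,  0.08715741,  0.70187788,  0.08566521]), 'contact_force': array([-0.25192524, -0.64875428, -0.244119  ]), 'wrist_torque': array([ 0.01781032,  0.05685795, -0.0356343 ]), 'gripper_width': 85.28868970053894}
scene {'vfov': 43.59966932291194, 'cx': 284.998315379533, 'cy': 212.26456183781045, 'eye': array([ 183.53688759, -476.55041096,  706.42992935]), 'rotation': array([ 0.89174287, -0.23125304,  0.10045469, -0.37579988])}
top {'vfov': 55.21626467447907, 'cx': 284.3351192131194, 'cy': 203.59075698671992, 'eye': array([418.85860976,  85.20386723, 875.12061785]), 'rotation': array([-0.70416048,  0.70794987, -0.03600394,  0.04084992])}
wrist {'vfov': 69.57478905843594, 'cx': 279.29943736891477, 'cy': 209.22229164835358, 'T_tool_cam': array([[-4.21914073e-04, -2.67979884e-01,  9.63424415e-01,
        -1.42945782e+02],
       [ 9.99999306e-01,  9.46462208e-04,  7.01193163e-04,
         1.49232560e-01],
       [-1.09975046e-03,  9.63424043e-01,  2.67979299e-01,
        -6.75384440e+01],
       [ 0.00000000e+00,  0.00000000e+00,  0.00000000e+00,
         1.00000000e+00]])}
```

```bash
sed -i 's/np.array(c\["rotation"\])$/R.from_quat(c["rotation"]).as_matrix()/' h.py; python3 - <<'E'
from h import *
z=np.load("t.npz")
for n,k in(("top","d"),("scene","d2")):
    P=cloud(z[k],cam(n))
    print(n,(z[k]>0).mean(),[np.nanpercentile(P[...,2],q).round(1) for q in(5,25,50,75,95)])
E
```

```text
top 0.9960374149659864 [np.float64(-804.1), np.float64(-627.3), np.float64(-2.2), np.float64(-0.2), np.float64(34.9)]
scene 0.9960544217687075 [np.float64(-797.9), np.float64(-86.4), np.float64(0.1), np.float64(2.1), np.float64(134.4)]
```

View pics/top.png

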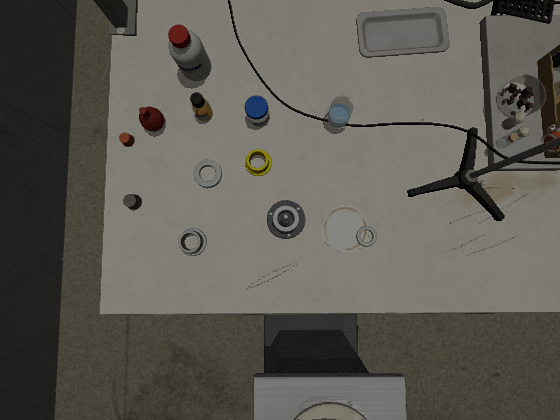

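View pics/scene.png

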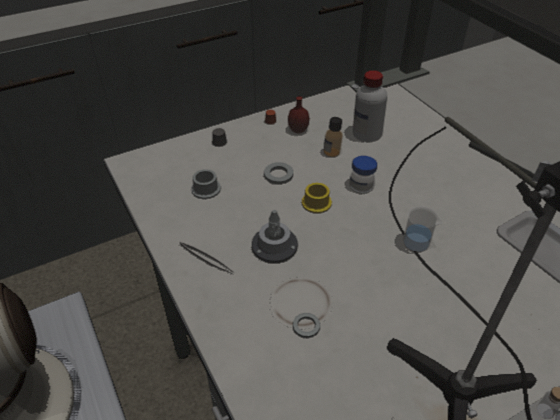

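```bash
python3 - <<'E'
from h import *
z=np.load("t.npz");a=z["a"];b=z["b"]
c=cam("top");P=cloud(z["d"],c)
# height-above-table blobs, top view
H=P[...,2]
m=((H>4)&(H<110)).astype(np.uint8)
n,l,s,ce=cv2.connectedComponentsWithStats(m,connectivity=4)
for i in range(1,n):
    if s[i,4]>60 and 80<ce[i][0]<420 and ce[i][1]>90:
        q=P[l==i]; h=np.percentile(q[:,2],95)
        o=(l==i).astype(np.uint8);ct=max(cv2.findContours(o,0,2)[0],key=cv2.contourArea)
        (u,v),r=cv2.minEnclosingCircle(ct)
        print(ce[i].round(1),s[i,4],"h",h.round(1),"ctr",ray(u,v,h,c).round(1),"diam",round(2*r/c[0]*(c[3][2]-h),1),"mean",q.mean(0).round(1),"med bgr",np.median(a[l==i],0))
k=np.hstack([cv2.resize(a[130:270,150:290],(400,400)),cv2.resize(a[150:290,260:400],(400,400))])
cv2.imwrite("pics/crop.png",cv2.convertScaleAbs(k,alpha=1.4))
E
```

```text
[200.8 106.6] 440 h 83.8 ctr [706.3 259.8  83.8] diam 60.0 mean [715.2 265.9  54.9] med bgr [25.  43.  46.5]
[340. 110.] 738 h 67.2 ctr [707.2 -15.7  67.2] diam 89.1 mean [711.4 -29.7  38.9] med bgr [101.  97.  87.]
[257.  110.7] 616 h 60.0 ctr [704.4 145.3  60. ] diam 63.5 mean [708.1 147.7  47.9] med bgr [103.   56.   27.5]
[151.  118.1] 503 h 83.0 ctr [683.3 362.2  83. ] diam 56.4 mean [693.2 372.9  48.7] med bgr [11. 15. 50.]
[126.2 138.7] 145 h 26.7 ctr [655.8 433.1  26.7] diam 32.3 mean [656.8 435.8  20.2] med bgr [ 29.  51. 105.]
[257.8 161.9] 348 h 34.3 ctr [600.7 145.7  34.3] diam 56.5 mean [603.1 147.7  21.9] med bgr [  9.  109.5 120. ]
[207.4 172.9] 416 h 11.2 ctr [581.4 258.5  11.2] diam 60.6 mean [582.2 259.2   8.5] med bgr [111. 117. 115.]
[131.9 200.8] 218 h 30.7 ctr [518.4 414.9  30.7] diam 37.4 mean [519.7 417.1  23.6] med bgr [57.  62.5 66. ]
[285.6 219. ] 1163 h 71.4 ctr [475.6  87.9  71.4] diam 77.2 mean [479.1  88.2  21.2] med bgr [59. 59. 58.]
[366.6 235.7] 186 h 9.0 ctr [443.2 -85.3   9. ] diam 43.3 mean [443.2 -85.9   6.7] med bgr [110. 116. 114.]
[191.7 241.4] 373 h 34.3 ctr [433.  284.2  34.3] diam 58.8 mean [432.6 287.4  22. ] med bgr [89. 95. 93.]
[330.1 412.6] 854 h 14.4 ctr [71.3 -0.9 14.4] diam 152.2 mean [82.1 -0.7 10.2] med bgr [107. 119. 123.]
```

View pics/crop.png

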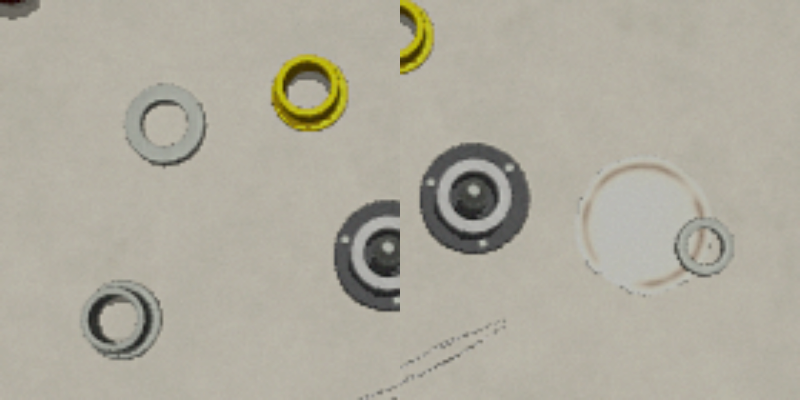

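```bash
cat >> h.py <<'E'
def circ(Q):
    A=np.c_[2*Q,np.ones(len(Q))];s=np.linalg.lstsq(A,(Q**2).sum(1),rcond=None)[0]
    return s[:2],np.sqrt(s[2]+s[:2]@s[:2])
def band(P,ctr,R0,z0,z1):
    q=P[(np.hypot(P[...,0]-ctr[0],P[...,1]-ctr[1])<R0)&(P[...,2]>z0)&(P[...,2]<z1)]
    return q
def outline(q,c=None):
    h=cv2.convexHull(q[:,:2].astype(np.float32))
    (x,y),r=cv2.minEnclosingCircle(h); return np.array([x,y]),r
E
python3 - <<'E'
from h import *
z=np.load("t.npz")
print(R.from_quat(readout.read_state()["ee_rot"]).as_matrix().round(3))
for n,k in(("top","d"),("scene","d2")):
    P=cloud(z[k],cam(n))
    for nm,ct,R0,z0,z1 in(("washer",(582,259),45,5,14),("bush top",(433,286),45,29,38),("bush flange",(433,286),45,3,10),("spacer",(477,88),45,32,40),("foot",(477,88),60,6,14),("narrow",(443,-86),40,5,12)):
        q=band(P,ct,R0,z0,z1); 
        if len(q)>20: print(n,nm,len(q),[x.round(1) if hasattr(x,'round') else round(x,1) for x in outline(q)],"mean",q.mean(0).round(1))
E
```

```text
[[-0.    -0.243 -0.97 ]
 [-0.002 -0.97   0.243]
 [-1.     0.002 -0.   ]]
top washer 409 [array([582.6, 259.1]), 31.1] mean [582.2 259.1   8.6]
top bush top 184 [array([432.7, 290.5]), 23.9] mean [432.8 290.4  32.3]
top bush flange 147 [array([434.8, 282.4]), 35.5] mean [432.  281.    5.2]
top spacer 309 [array([480.4,  88.1]), 27.8] mean [480.3  88.3  34.8]
top foot 702 [array([480.4,  88.2]), 41.8] mean [478.5  88.1   9. ]
top narrow 166 [array([443.1, -85.6]), 21.6] mean [443.  -85.9   7. ]
scene washer 367 [array([581.7, 259.3]), 32.2] mean [580.5 257.    9.7]
scene bush top 204 [array([433. , 289.7]), 25.8] mean [432.  288.3  33. ]
scene bush flange 207 [array([431.7, 281.4]), 40.1] mean [428.7 278.7   6.2]
scene spacer 363 [array([479.5,  87.7]), 28.5] mean [477.2  81.8  35.9]
scene foot 606 [array([479.4,  87. ]), 42.7] mean [472.4  73.4  10.2]
scene narrow 331 [array([443.1, -86.2]), 22.4] mean [442.4 -87.5   8. ]
```

Call:
arm_command:
  increments:
    - [[0, 0, 0], [38, -30, -4], 0]
    - [[0, 0, 0], [76, -60, -8], 0]
    - [[0, 0, 0], [114, -90, -12], 0]
    - [[0, 0, 0], [152, -120, -16], 0]
    - [[0, 0, 0], [190, -150, -20], 0]

```text
clock: 0.6
position: [342.3, 454.3, 209.8]
ee_rot: [-0.702, 0.087, 0.702, 0.085]
contact_force: [0.8, 1.1, 0.1]
gripper_width: 85.3
```

Call:
arm_command:
  increments:
    - [[0, 0, 0], [37, -30, -10], 0]
    - [[0, 0, 0], [74, -60, -20], 0]
    - [[0, 0, 0], [111, -90, -30], 0]
    - [[0, 0, 0], [148, -120, -40], 0]
    - [[0, 0, 0], [184, -150, -50], 0]

```text
clock: 1.1
position: [527.5, 302.7, 159.1]
ee_rot: [-0.701, 0.087, 0.702, 0.085]
contact_force: [0.7, -0.7, -0.1]
gripper_width: 85.0
```

Call:
arm_command:
  increments:
    - [[0, 0, 0], [30, -25, -20], 0]
    - [[0, 0, 0], [56, -45, -40], 0]
    - [[0, 0, 0], [56, -45, -60], 0]
    - [[0, 0, 0], [56, -45, -70], 0]
    - [[0, 0, 0], [56, -45, -70], 0]

```text
clock: 1.6
position: [582.2, 257.0, 87.0]
ee_rot: [-0.7, 0.088, 0.703, 0.084]
contact_force: [0.0, 0.6, 0.2]
gripper_width: 85.0
```

```bash
python3 - <<'E'
from h import *
s=readout.read_state();print(s["clock"],s["position"],s["joints"].round(2))
a,d,c=grab("wrist");P=cloud(d,c)
q=band(P,(582,259),45,5,14);print(len(q))
if len(q)>20:print(outline(q),q.mean(0))
cv2.imwrite("pics/w1.png",a)
E
```

```text
1.6 [582.2261544  257.04383429  87.01826712] [ 0.67  0.53 -0.14  0.   -0.91  0.66]
3344
(array([582.777771  , 260.25527954]), 30.968692779541016) [584.07555824 259.77924811  10.10304109]
```

View pics/w1.png

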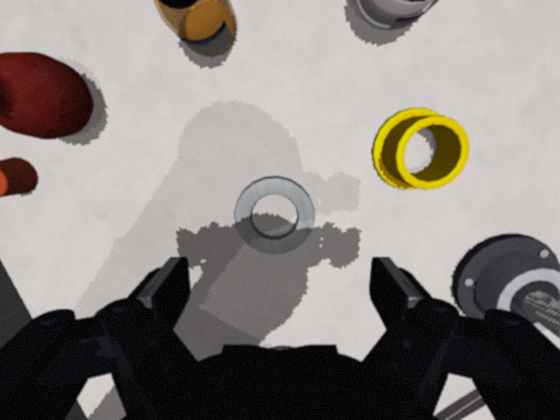

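Call:
arm_command:
  increments:
    - [[0, 0, 0], [1, 3, -25], 0.12]
    - [[0, 0, 0], [1, 3, -50], 0.12]
    - [[0, 0, 0], [1, 3, -72], 0.12]
    - [[0, 0, 0], [1, 3, -82], 0.12]
    - [[0, 0, 0], [1, 3, -85], 0.12]

```text
clock: 2.15
position: [583.7, 261.6, 3.7]
ee_rot: [-0.701, 0.087, 0.703, 0.084]
contact_force: [-0.7, 0.8, -0.4]
gripper_width: 75.1
```

```bash
python3 - <<'E'
from h import *
s=readout.read_state();print(s["clock"],s["position"],s["contact_force"],s["gripper_width"])
a,d,c=grab("wrist");P=cloud(d,c)
q=band(P,(582,259),45,5,14);print(len(q))
cv2.imwrite("pics/w2.png",a)
E
```

```text
2.15 [583.66893832 261.56663913   3.66190277] [-0.71211417  0.75986558 -0.38453624] 75.0542929423655
7754
```

View pics/w2.png

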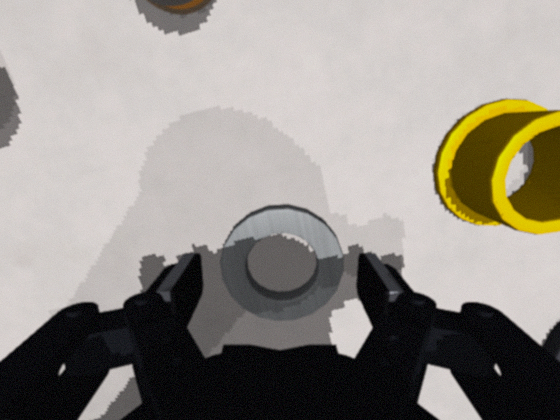

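Call:
arm_command:
  increments:
    - [[0, 0, 0], [0, -1, -4], 0.16]
    - [[0, 0, 0], [0, -1, -8], 0.16]
    - [[0, 0, 0], [0, -1, -9], 0.16]
    - [[0, 0, 0], [0, -1, -9], 0.16]
    - [[0, 0, 0], [0, -1, -9], 0.3]

```text
clock: 2.7
position: [584.2, 260.5, -4.3]
ee_rot: [-0.702, 0.087, 0.702, 0.084]
contact_force: [-2.9, -0.9, 7.9]
gripper_width: 60.8
```

Call:
arm_command:
  increments:
    - [[0, 0, 0], [0, 0, 0], 1]
    - [[0, 0, 0], [0, 0, 0], 1]
    - [[0, 0, 0], [0, 0, 0], 1]
    - [[0, 0, 0], [0, 0, 0], 1]
    - [[0, 0, 0], [0, 0, 0], 1]

```text
clock: 3.2
position: [584.4, 260.7, -3.8]
ee_rot: [-0.702, 0.087, 0.702, 0.084]
contact_force: [-1.8, -0.4, 5.5]
gripper_width: 59.3
```

Call:
arm_command:
  increments:
    - [[0, 0, 0], [0, 0, 5], 1]
    - [[0, 0, 0], [0, 0, 15], 1]
    - [[0, 0, 0], [0, 0, 30], 1]
    - [[0, 0, 0], [0, 0, 45], 1]
    - [[0, 0, 0], [0, 0, 60], 1]

```text
clock: 3.7
position: [584.7, 260.8, 58.0]
ee_rot: [0.702, -0.086, -0.702, -0.084]
contact_force: [-0.0, -0.0, -2.5]
gripper_width: 59.7
```

```bash
python3 - <<'E'
from h import *
s=readout.read_state();print(s["clock"],s["position"],s["contact_force"],s["gripper_width"])
a,d,c=grab("wrist");P=cloud(d,c)
z0=s["position"][2]+4
q=band(P,s["position"],50,z0-8,z0+16)
m=np.median(q,0);print(len(q),outline(q),np.percentile(q[:,2],[5,50,95]))
cv2.imwrite("pics/w3.png",a)
E
```

```text
3.7 [584.72592576 260.8475447   58.00822613] [-0.01832925 -0.01276272 -2.51612056] 59.68978605422302
9552 (array([590.68444824, 259.10610962]), 43.39203643798828) [66.96564923 71.89275108 73.40038348]
```

View pics/w3.png

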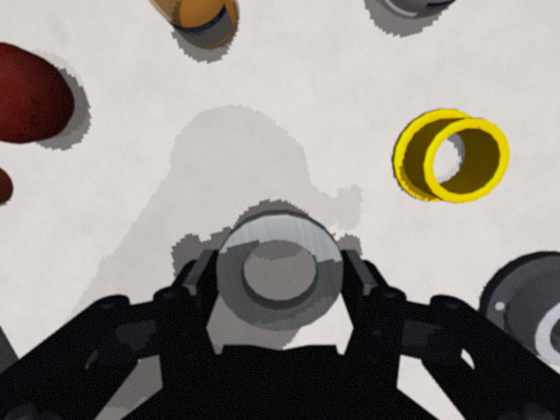

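Call:
arm_command:
  increments:
    - [[0, 0, 0], [-5, -10, 30], 1]
    - [[0, 0, 0], [-25, -40, 55], 1]
    - [[0, 0, 0], [-50, -80, 58], 1]
    - [[0, 0, 0], [-75, -120, 58], 1]
    - [[0, 0, 0], [-95, -155, 58], 1]

```text
clock: 4.25
position: [489.7, 105.2, 120.1]
ee_rot: [0.704, -0.085, -0.7, -0.085]
contact_force: [1.3, -0.3, -2.0]
gripper_width: 59.1
```

Call:
arm_command:
  increments:
    - [[0, 0, 0], [-7, -14, 0], 1]
    - [[0, 0, 0], [-9, -17, 0], 1]
    - [[0, 0, 0], [-9, -17, 0], 1]
    - [[0, 0, 0], [-9, -17, 0], 1]
    - [[0, 0, 0], [-9, -17, 0], 1]

```text
clock: 4.75
position: [481.6, 89.2, 120.0]
ee_rot: [0.704, -0.084, -0.7, -0.085]
contact_force: [-0.1, 0.6, -2.1]
gripper_width: 59.7
```

```bash
python3 - <<'E'
from h import *
s=readout.read_state();print(s["clock"],s["position"],s["contact_force"],s["gripper_width"])
a,d,c=grab("wrist");P=cloud(d,c)
z0=s["position"][2]
q=band(P,s["position"],34,z0+12,z0+18);print(len(q),outline(q),np.percentile(q[:,2],[5,50,95]))
q=P[(np.abs(P[...,2]-87)<4)&(np.hypot(P[...,0]-480,P[...,1]-88)<25)];print("bolt nose",len(q),q.mean(0) if len(q) else 0)
cv2.imwrite("pics/w4.png",a)
E
```

```text
4.75 [481.61561002  89.24818635 119.99207042] [-0.05917058  0.58862312 -2.12004952] 59.668270331960244
8114 (array([482.79421997,  88.92651367]), 33.58639144897461) [132.78397939 133.98869094 135.12588464]
bolt nose 78 [478.92276975  88.90060666  88.2231286 ]
```

View pics/w4.png

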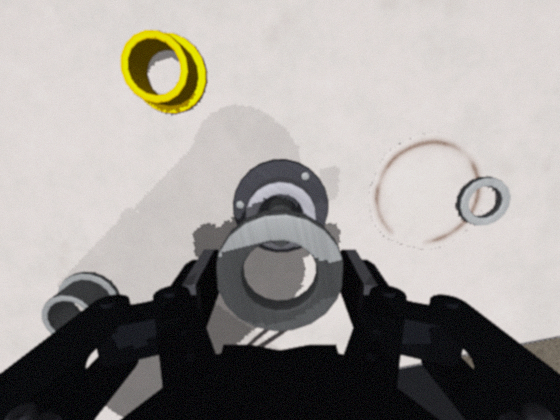

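Call:
arm_command:
  increments:
    - [[0, 0, 0], [-1, -1, -20], 1]
    - [[0, 0, 0], [-1, -1, -40], 1]
    - [[0, 0, 0], [-1, -1, -60], 1]
    - [[0, 0, 0], [-1, -1, -74], 1]
    - [[0, 0, 0], [-1, -1, -82], 1]

```text
clock: 5.3
position: [480.2, 88.4, 36.4]
ee_rot: [0.703, -0.085, -0.701, -0.084]
contact_force: [0.2, 0.0, -1.1]
gripper_width: 59.4
```

Call:
arm_command:
  increments:
    - [[0, 0, 0], [0, 0, -1], 1]
    - [[0, 0, 0], [0, 0, -2], 1]
    - [[0, 0, 0], [0, 0, -3], 1]
    - [[0, 0, 0], [0, 0, -4], 1]
    - [[0, 0, 0], [0, 0, -4], 1]

```text
clock: 5.8
position: [480.4, 88.5, 32.8]
ee_rot: [0.704, -0.084, -0.7, -0.084]
contact_force: [0.1, -0.1, -2.2]
gripper_width: 59.2
```

Call:
arm_command:
  increments:
    - [[0, 0, 0], [0, 0, -1], 1]
    - [[0, 0, 0], [0, 0, -2], 1]
    - [[0, 0, 0], [0, 0, -2], 1]
    - [[0, 0, 0], [0, 0, -2], 0.2]
    - [[0, 0, 0], [0, 0, -2], 0]

```text
clock: 6.3
position: [480.8, 88.7, 31.1]
ee_rot: [0.704, -0.084, -0.7, -0.085]
contact_force: [0.7, 0.8, 0.2]
gripper_width: 80.5
```

Call:
arm_command:
  increments:
    - [[0, 0, 0], [0, 0, 0], 0]
    - [[0, 0, 0], [0, 0, 10], 0]
    - [[0, 0, 0], [0, 0, 40], 0]
    - [[0, 0, 0], [0, 0, 80], 0]
    - [[0, 0, 0], [0, 0, 105], 0]

```text
clock: 6.8
position: [481.9, 89.0, 139.3]
ee_rot: [0.705, -0.083, -0.699, -0.085]
contact_force: [0.0, -0.1, -0.2]
gripper_width: 85.8
```

```bash
python3 - <<'E'
from h import *
s=readout.read_state();print(s["clock"],s["position"],s["gripper_width"])
a,d,c=grab("wrist");P=cloud(d,c)
q=band(P,(480,88),45,41,52);print("washer",len(q),outline(q) if len(q)>9 else 0,np.percentile(q[:,2],[5,50,95]) if len(q) else 0)
q=band(P,(433,290),45,30,38);print("bush",len(q),outline(q) if len(q)>9 else 0)
E
```

```text
6.8 [481.87345738  89.03435604 139.3402575 ] 85.78673726338256
washer 2949 (array([479.32333374,  88.49710846]), 30.97068977355957) [44.54553905 46.25703182 47.44366202]
bush 540 (array([434.40301514, 289.72994995]), 23.657432556152344)
```

Call:
arm_command:
  increments:
    - [[0, 0, 0], [-10, 40, 0], 0]
    - [[0, 0, 0], [-20, 85, 0], 0]
    - [[0, 0, 0], [-32, 130, 0], 0]
    - [[0, 0, 0], [-43, 175, 0], 0]
    - [[0, 0, 0], [-48, 200, 0], 0]

```text
clock: 7.35
position: [435.4, 292.8, 143.7]
ee_rot: [0.708, -0.08, -0.696, -0.085]
contact_force: [-0.4, -0.9, 0.4]
gripper_width: 85.4
```

Call:
arm_command:
  increments:
    - [[0, 0, 0], [0, 2, -10], 0]
    - [[0, 0, 0], [0, 2, -40], 0]
    - [[0, 0, 0], [0, 2, -60], 0]
    - [[0, 0, 0], [0, 2, -70], 0]
    - [[0, 0, 0], [0, 2, -70], 0]

```text
clock: 7.85
position: [434.9, 293.3, 72.3]
ee_rot: [0.707, -0.082, -0.697, -0.085]
contact_force: [0.3, 0.2, 0.8]
gripper_width: 85.2
```

```bash
python3 - <<'E'
from h import *
s=readout.read_state();print(s["clock"],s["position"],s["gripper_width"])
a,d,c=grab("wrist");P=cloud(d,c)
q=band(P,(433,290),45,30,38);print("bush",len(q),outline(q) if len(q)>9 else 0)
cv2.imwrite("pics/w5.png",a)
E
```

```text
7.85 [434.85553864 293.32790031  72.2716984 ] 85.23424150608183
bush 1922 (array([432.68795776, 291.09841919]), 24.07760238647461)
```

View pics/w5.png

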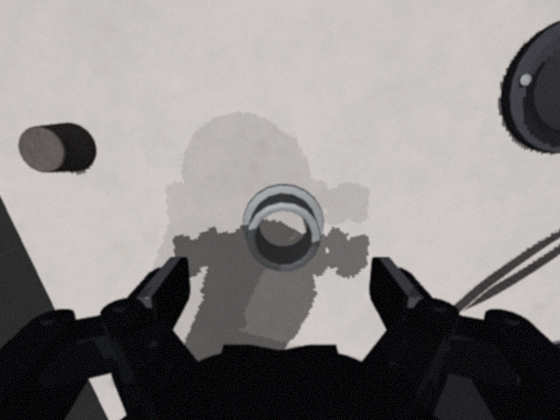

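Call:
arm_command:
  increments:
    - [[0, 0, 0], [-2, -2, -20], 0]
    - [[0, 0, 0], [-2, -2, -40], 0]
    - [[0, 0, 0], [-2, -2, -56], 0.1]
    - [[0, 0, 0], [-2, -2, -63], 0.2]
    - [[0, 0, 0], [-2, -2, -64], 0.2]

```text
clock: 8.4
position: [433.9, 292.1, 9.6]
ee_rot: [0.708, -0.081, -0.696, -0.085]
contact_force: [0.0, 0.1, -0.1]
gripper_width: 68.5
```

Call:
arm_command:
  increments:
    - [[0, 0, 0], [0, 0, 0], 0.5]
    - [[0, 0, 0], [0, 0, 0], 1]
    - [[0, 0, 0], [0, 0, 0], 1]
    - [[0, 0, 0], [0, 0, 0], 1]
    - [[0, 0, 0], [0, 0, 0], 1]

```text
clock: 8.9
position: [434.6, 292.7, 11.3]
ee_rot: [0.709, -0.08, -0.696, -0.086]
contact_force: [-1.0, -1.2, 6.7]
gripper_width: 46.2
```

Call:
arm_command:
  increments:
    - [[0, 0, 0], [0, 0, 5], 1]
    - [[0, 0, 0], [0, 0, 25], 1]
    - [[0, 0, 0], [0, 0, 50], 1]
    - [[0, 0, 0], [0, 0, 80], 1]
    - [[0, 0, 0], [0, 0, 112], 1]

```text
clock: 9.4
position: [434.1, 292.3, 124.3]
ee_rot: [0.708, -0.08, -0.696, -0.086]
contact_force: [0.7, 1.4, -1.0]
gripper_width: 46.5
```

```bash
python3 - <<'E'
from h import *
s=readout.read_state();print(s["clock"],s["position"],s["gripper_width"],R.from_quat(s["ee_rot"]).as_matrix().round(3))
a,d,c=grab("wrist");P=cloud(d,c)
z0=s["position"][2]-8
q=band(P,s["position"],26,z0+24,z0+45);print("bush top",len(q),outline(q),np.percentile(q[:,2],[5,25,50,75,95])-s["position"][2])
cv2.imwrite("pics/w6.png",a)
E
```

```text
9.4 [434.10782129 292.31157086 124.34312171] 46.505502425497596 [[ 0.018 -0.233 -0.972]
 [ 0.005 -0.972  0.233]
 [-1.    -0.01  -0.016]]
bush top 5274 (array([434.10858154, 292.31512451]), 25.99428939819336) [17.44370615 21.67838398 22.7190608  23.35775298 32.06532491]
```

View pics/w6.png

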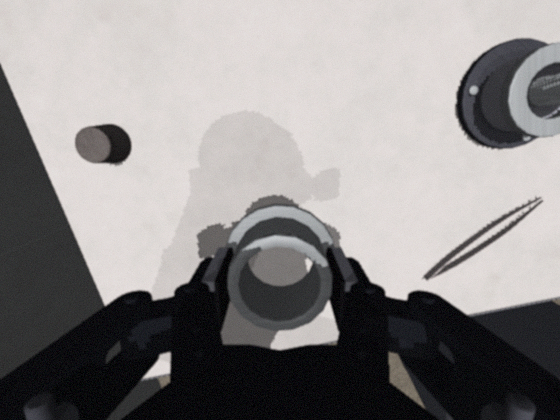

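Call:
arm_command:
  increments:
    - [[0, 0.5, 0], [10, -40, 5], 1]
    - [[0, 1, 0], [20, -85, 5], 1]
    - [[0, 1, 0], [30, -130, 5], 1]
    - [[0, 1, 0], [41, -175, 5], 1]
    - [[0, 1, 0], [46, -200, 5], 1]

```text
clock: 9.95
position: [482.8, 92.3, 135.6]
ee_rot: [0.705, -0.078, -0.699, -0.088]
contact_force: [0.1, 0.3, -1.8]
gripper_width: 46.4
```

Call:
arm_command:
  increments:
    - [[0, 0, 0], [0, -3, 0], 1]
    - [[0, 0, 0], [0, -3, 0], 1]
    - [[0, 0, 0], [0, -3, 0], 1]
    - [[0, 0, 0], [0, -3, 0], 1]
    - [[0, 0, 0], [0, -3, 0], 1]

```text
clock: 10.45
position: [482.8, 90.3, 135.6]
ee_rot: [0.705, -0.077, -0.699, -0.088]
contact_force: [-0.0, -0.2, -1.0]
gripper_width: 46.6
```

Call:
arm_command:
  increments:
    - [[0, 0, 0], [-2, -1, -15], 1]
    - [[0, 0, 0], [-2, -1, -32], 1]
    - [[0, 0, 0], [-2, -1, -50], 1]
    - [[0, 0, 0], [-2, -1, -65], 1]
    - [[0, 0, 0], [-2, -1, -72], 1]

```text
clock: 10.95
position: [480.0, 89.7, 62.3]
ee_rot: [0.704, -0.078, -0.7, -0.087]
contact_force: [-0.4, -0.3, -1.8]
gripper_width: 46.5
```

Call:
arm_command:
  increments:
    - [[0, 0, 0], [0, 0, -1], 1]
    - [[0, 0, 0], [0, 0, -2], 1]
    - [[0, 0, 0], [0, 0, -3], 1]
    - [[0, 0, 0], [0, 0, -4], 1]
    - [[0, 0, 0], [0, 0, -4], 1]

```text
clock: 11.45
position: [480.2, 89.7, 58.7]
ee_rot: [0.705, -0.077, -0.7, -0.087]
contact_force: [0.2, 0.1, -1.1]
gripper_width: 46.6
```

Call:
arm_command:
  increments:
    - [[0, 0, 0], [0, 0, -1], 1]
    - [[0, 0, 0], [0, 0, -2], 1]
    - [[0, 0, 0], [0, 0, -2], 1]
    - [[0, 0, 0], [0, 0, -2], 0.5]
    - [[0, 0, 0], [0, 0, -2], 0]

```text
clock: 11.95
position: [480.5, 89.9, 57.0]
ee_rot: [0.705, -0.077, -0.7, -0.087]
contact_force: [0.2, 0.6, -0.6]
gripper_width: 59.8
```

Call:
arm_command:
  increments:
    - [[0, 0, 0], [0, 0, 0], 0]
    - [[0, 0, 0], [0, 0, 0], 0]
    - [[0, 0, 0], [0, 0, 0], 0]
    - [[0, 0, 0], [0, 0, 20], 0]
    - [[0, 0, 0], [0, 0, 50], 0]

```text
clock: 12.45
position: [479.2, 89.2, 105.8]
ee_rot: [0.703, -0.078, -0.701, -0.086]
contact_force: [0.7, 0.4, -0.4]
gripper_width: 85.5
```

Call:
arm_command:
  increments:
    - [[0, 0, 0], [-10, 0, 40], 0]
    - [[0, 0, 0], [-30, 0, 60], 0]
    - [[0, 0, 0], [-50, 20, 60], 0]
    - [[0, 0, 0], [-50, 30, 60], 0]
    - [[0, 0, 0], [-50, 30, 60], 0]

```text
clock: 12.95
position: [429.5, 120.2, 166.0]
ee_rot: [0.704, -0.077, -0.701, -0.086]
contact_force: [0.9, 0.8, -0.1]
gripper_width: 85.4
```

```bash
python3 - <<'E'
from h import *
s=readout.read_state();print(s["clock"],s["position"],s["gripper_width"])
A=[]
for n in("wrist","scene"):
    a,d,c=grab(n);P=cloud(d,c);A.append(a)
    for nm,z0,z1 in(("bush top",74,86),("flange",48.5,56),("washer",41,47.5)):
        q=band(P,(480,88),45,z0,z1)
        if len(q)>9:print(n,nm,len(q),outline(q),np.percentile(q[:,2],[5,50,95]).round(1))
    if n=="scene":
        q=band(P,(443,-86),40,5,12);print("narrow",len(q),outline(q))
        a=cv2.resize(a[150:310,170:383],(746,560));cv2.imwrite("pics/fin.png",a)
E
```

```text
12.95 [429.45995331 120.17245782 166.00541872] 85.44230770202871
wrist bush top 1766 (array([478.82211304,  89.7660141 ]), 23.86427879333496) [75.8 80.  81.8]
wrist flange 912 (array([478.80218506,  89.83337402]), 29.840456008911133) [50.6 52.2 53.6]
wrist washer 252 (array([479.19302368,  88.31410217]), 30.835542678833008) [43.  45.6 47. ]
scene bush top 353 (array([477.65692139,  88.79786682]), 25.33846092224121) [75.  79.4 82.8]
scene flange 247 (array([478.50665283,  87.90963745]), 30.31576919555664) [49.3 52.2 55. ]
scene washer 130 (array([477.78216553,  84.3937149 ]), 30.244504928588867) [41.8 44.8 47.1]
narrow 338 (array([442.79019165, -89.12942505]), 24.11803436279297)
```

View pics/fin.png

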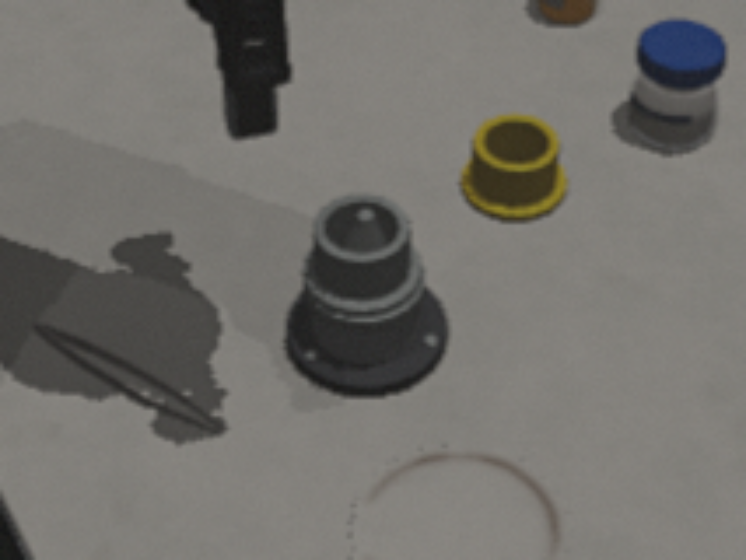

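The picture shows the bushing standing upright on the washer and the bolt nose inside it, at about (362,215). The gripper is clear of the stack. Flange top measures 52 mm and tube top 80 mm, as expected.

```bash
python3 -c "
from bench import arm;print(arm.job_done())"
```

```text
the job is handed in; nothing more can be done
None
```

The wide washer is on the bolt, lying flat on the spacer, and the flanged bushing stands on it, flange down. I handed the job in at about 13 s, and the hand-in reports no verdict.

- **Washer:** before the bushing went on, its top measured 46.3 mm high (46 expected). It was level and within about 1 mm of the bolt's axis.
- **Bushing:** the flange top is at 52.2 mm and the tube top at about 80 mm, so its underside is at about 46 mm. It sits about 2 mm off the axis.
- **Clearance:** the gripper is open and well clear of the stack. The narrow washer and the yellow look-alike were not touched.

**Readings that disagreed:**
- **Gripper opening:** it read 2 to 3 mm less than the part sizes, about 59.5 mm on the 62 mm washer and 46.5 mm on the 48 mm tube. Both parts were still held firmly.
- **Narrow washer:** its last measured centre is about 3 mm from the first. The outline also came out slightly too large that time, so I take this as noise.
- **Placed washer:** the scene camera put its centre about 4 mm away from the wrist camera's reading. The bushing hides part of it in that view.

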